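# Slacken the left-hand wing knob of the large sole-scouring disc

### The job

The abrasive disc of the larger of the two sole-scouring heads is to be shifted round to fresh grit, so slacken the steel wing knob that clamps it. That knob has a left-hand thread and is done up tight: turn it clockwise, seen from above, by about a sixth of a turn (60 degrees) so that the disc is freed but the knob stays on, then let go of it. Leave the knob of the smaller head as it is.

Things in the scene. Friction and masses are not known exactly. Their poses are not given: they have to be found in the camera images.
- large_knob_grip (a point): Knob to slacken, at the centre of the LARGE head's level brown disc (144 mm across, face 97 mm above the bench; grey casing, fixed to the bench). Steel bar 50 mm long, 14 thick, from 106 to 142 mm above the bench, on a 36 mm collar; a 10 mm spindle end stands 6 mm above it. Point: on the vertical axis, 14 mm below the bar's top. x along the 50 mm, y across the 14 mm, z up; turns with the knob.
- large_knob (a joint): Angle of the large head's knob, rad: starts at 0, fully tight on a hard stop (cannot turn anticlockwise from there); grows as it is turned clockwise seen from above, which loosens it, freely up to 6.28. Takes about 0.15 N m, stays where it is left, does not rise. 60 degrees is 1.05.
- small_knob_grip (a point): Knob of the SMALL head, to be left alone: same height, shape, materials and knob as the large one, but its disc is only 90 mm across. Point and axes as on the large knob. The large head may stand on the left or the right, the small one on the other side, each turned any way about the vertical.
- small_knob (a joint): Turning angle of the small head's knob in rad, growing clockwise seen from above; it starts at 0, turns either way with about 0.15 N m, and must stay there.

How it is judged:
By the outcome, as a careful person would: the job done as asked, in the order asked, and still so for the second after the job is handed in, with the robot touching nothing.
It also fails if it takes over 34 s, if anything falls off the work surface, if the arm or the gripper's body presses on something with over 40 N, if the wrist force passes 120 N, or if a joint passes its speed limit or range.

### The arm

A 6-joint arm with a two-finger parallel gripper is mounted at the origin on the work surface. World frame = base frame: x ahead of the robot, y to its left, z up, the work surface at z = 0. Lengths are in mm, angles in rad, forces in N, time in s.
With the tool pointing down it reaches from about 300 to 850 mm from the base axis. Payload 5.4 kg.
Tool frame: the origin (TCP) lies at the very end of the fingers, on their centre line; the grasp point (between the pads) lies 19 mm behind it (manip.grasp_offset is the distance from the TCP to the grasp point, in mm); y points along the fingers, z is the direction in which the jaws open and shut, and the axes are right-handed (so a half turn about y gives the same grasp; the last joint's range is limited). The gripper opens to 85 mm and grips with 20 to 120 N. Pads are 22 mm wide; open, the fingers measure 114 mm over their backs; the gripper's body (76 mm by 85 mm) begins 54 mm behind the grasp point. The pads swing forward as they close: fully open they stand 13 mm farther back than shut.
Start: joints at [-1.427, 0.158, 1.597, -0, 1.386, -0.21], TCP at [199.193, -539.378, 231.299] pointing down, gripper open.
Joint ranges: [-2.91, 2.91], [-0.94, 2.29], [0.18, 2.7], [-1.29, 4.43], [0.17, 2.64], [-3, 3]. Speed limits (rad/s): [2.57, 2.57, 3.14, 3.14, 3.14, 3.14].

### API

Orientations are given as a unit quaternion [w, x, y, z].
In Python, from station import readout, read_camera, workorder, manip gives the robot as it stands.
- The arm moves only by the tool play_rows, never from a script. Its argument "deltas" is a list of rows, each a list of 5 numbers: the finger opening in mm, from 0 to 85.4, then the shift along the tool's x, y, z in mm, then the turn about the tool's y in degrees. A call has 1 to 5 rows; each row is the pose to reach, as a shift and turn from the pose commanded when the call began, along the tool's axes at that moment; what a row does not reach only later rows make up. A row lasts 1/8 s, in which the tool goes at most 62.5 mm and 10.7 degrees, less where a joint would pass 70% of its speed; a pose out of reach is approached as far as the arm can. A call with a gripper value outside its range is refused whole. The fingers move at their own pace and stop on an object; the grip force is fixed at half the most. Time passes only in rows, so rows that repeat a pose let the fingers close. It gives the time, the measured TCP pose, the force and the opening at its end, in the units of the state.
- readout.observe(): the state, without advancing time (a new reading comes with each control period).
- read_camera(name): name is "scene" or "top"; returns a dict with "color" (420x560x3 uint8, red, green, blue), "z_map" (420x560 float32, mm along the optical axis (not along the pixel's ray), 0 where there is no reading), "intrinsics" (3x3 intrinsics, pixels), "k1" (the pictures are not rectified: a ray, as slopes to the right and down, at radius r is drawn at 1 + k1 r^2 times it, then the intrinsics apply), "T" (4x4, takes a point from camera to world coordinates). Camera axes: x right, y up, looking along -z (the intrinsics and any distortion apply to the point x, -y, -z); pixel columns grow to the right and rows downward; lengths in mm; the calibration is good to about 2 mm. A picture is of the moment at which its call begins.
- workorder.sign_off(): hands the job in, once; it reports no verdict.
The state is a dict: "time_s": time; "joints": joint angles; "dq": joint speeds; "joint_efforts": joint torques, N m; "eef_pos": TCP position; "eef_rot": TCP orientation; "wrist_force": force on the tool from outside, world axes, zero at the start; "ft_torque": the same for the moment, N m; "grip_width": finger opening in mm.
Only numpy, scipy, OpenCV 4.12 (cv2) and the standard library are available. Lean on these libraries where they do the work, as an engineer would, in place of code of your own. Each camera call takes 0.05 s, during which the arm holds its last target.

## Working session

There is one attempt and no reset: what is moved stays moved. The work goes in short steps, Python scripts to look and compute and a tool call to move; the robot and the scene stay as the last step left them, time stands still between calls to the robot, and variables do not carry over. Pictures are saved under pics/ and viewed, and the job is handed in when it is done.

Besides the shell and the picture viewer there is one more tool, called after "Call:" as name(argument=value, ...), one argument or row to a line, values as JSON. play_rows: Moves the arm, as the interface text tells. Its arguments: {"type":"object","properties":{"deltas":{"type":"array"}},"required":["deltas"]}

```bash
mkdir -p pics; python3 - <<'E'
from station import readout, read_camera, workorder, manip
import cv2,numpy as np
print(readout.observe()); print(manip.grasp_offset)
for n in("top","scene"):
    c=read_camera(n); cv2.imwrite(f"pics/{n}0.png",c["color"][:,:,::-1]); np.savez(f"{n}0.npz",**c); print(n,c["intrinsics"],c["k1"],c["T"])
E
```

```text
{'time_s': 0.0, 'joints': array([-1.42710033e+00,  1.59060967e-01,  1.59821739e+00,  3.39030915e-05,
        1.38619279e+00, -2.10060772e-01]), 'dq': array([ 1.84201458e-03,  3.49070786e-04,  5.75108809e-04,  2.56629660e-04,
       -3.45121659e-04,  5.67581571e-05]), 'joint_efforts': array([-2.21465284e-04, -3.96013355e+01, -3.31428730e+01, -3.69001309e-04,
        8.40459019e-03, -5.00062072e-06]), 'eef_pos': array([ 199.11884326, -538.79449848,  230.31763024]), 'eef_rot': array([ 0.12445234, -0.12438472,  0.69673781, -0.69541102]), 'wrist_force': array([ 0.81394334, -0.41186636,  0.39179581]), 'ft_torque': array([ 0.02195468,  0.03100203, -0.00191005]), 'grip_width': 85.25218941178224}
18.700000000000003
top [[517.65847905   0.         279.35520285]
 [  0.         517.65847905 216.83683187]
 [  0.           0.           1.        ]] 0.04928886315169645 [[ 1.35506348e-03  9.98243973e-01 -5.92210549e-02  4.75908527e+02]
 [-9.99680243e-01  2.84760338e-03  2.51257382e-02  1.25547762e+01]
 [ 2.52502548e-02  5.91680716e-02  9.97928637e-01  1.08974088e+03]
 [ 0.00000000e+00  0.00000000e+00  0.00000000e+00  1.00000000e+00]]
scene [[395.5756632    0.         284.99527261]
 [  0.         395.5756632  215.99377363]
 [  0.           0.           1.        ]] -0.11462597085268207 [[ 5.02315777e-01 -7.02012810e-01  5.04833513e-01  8.78347307e+02]
 [ 8.64592932e-01  4.16258039e-01 -2.81439704e-01 -1.93679116e+02]
 [-1.25667311e-02  5.77847090e-01  8.16048294e-01  7.01731188e+02]
 [ 0.00000000e+00  0.00000000e+00  0.00000000e+00  1.00000000e+00]]
```

View pics/top0.png

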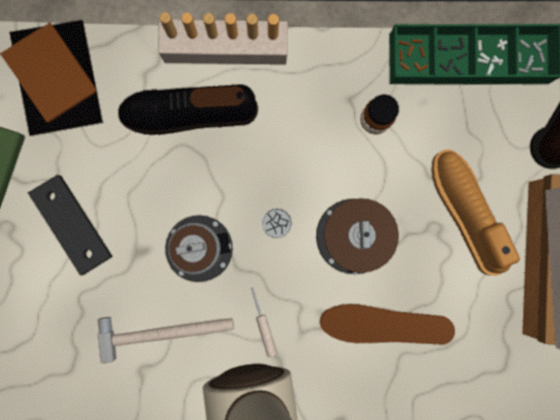

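View pics/scene0.png

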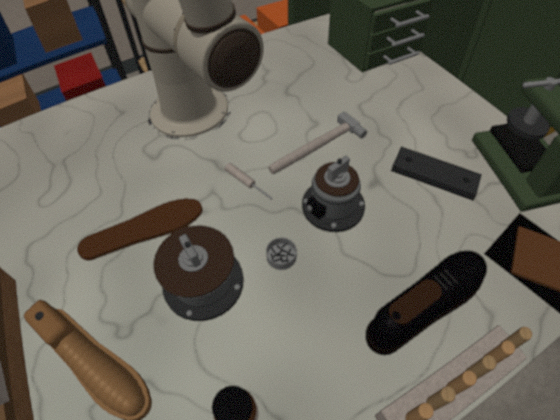

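The large head is at about (360,235) in the top view and (193,258) in the scene view. The small one is at (190,248) in the top view and (337,185) in the scene view. Next I'll measure the bars from depth.

```bash
cat > h.py <<'E'
import numpy as np,cv2
def world(c):
    K=c["intrinsics"];k1=float(c["k1"]);z=c["z_map"]
    v,u=np.mgrid[0:z.shape[0],0:z.shape[1]]
    d=np.stack([(u-K[0,2])/K[0,0],(v-K[1,2])/K[1,1]],-1)
    s=d.copy()
    for _ in range(20): s=d/(1+k1*(s**2).sum(-1,keepdims=True))
    P=np.stack([s[...,0]*z,-s[...,1]*z,-z,np.ones_like(z)],-1)@c["T"].T
    return P[...,:3]
def proj(c,p):
    K=c["intrinsics"];q=np.linalg.inv(c["T"])@np.append(p,1)
    s=np.array([q[0],-q[1]])/-q[2]; s=s*(1+float(c["k1"])*(s@s))
    return K[0,0]*s[0]+K[0,2],K[1,1]*s[1]+K[1,2]
E
python3 - <<'E'
from h import *
for n,bx in(("top",{"L":(310,190,410,280),"S":(155,205,240,290)}),("scene",{"L":(145,215,250,325),"S":(295,145,375,235)})):
    c=dict(np.load(n+"0.npz"));W=world(c)
    for k,(a,b,e,f) in bx.items():
        P=W[b:f,a:e].reshape(-1,3); P=P[c["z_map"][b:f,a:e].ravel()>0]
        disc=P[(abs(P[:,2]-97)<4)]; 
        bar=P[(P[:,2]>125)&(P[:,2]<155)]
        r=cv2.minEnclosingCircle(disc[:,:2].astype(np.float32)); 
        print(n,k,"disc",len(disc),np.median(disc[:,2]),r)
        bt=P[(P[:,2]>134)&(P[:,2]<155)]
        print(" bar",len(bt),bt.mean(0),np.percentile(bt[:,2],[5,50,95]),cv2.minAreaRect(bt[:,:2].astype(np.float32)))
        if len(bt)>3:
            w,V=np.linalg.eigh(np.cov(bt[:,:2].T));print(" ang",np.degrees(np.arctan2(V[1,1],V[0,1])),np.sqrt(w))
    cl={"top":((310,190,410,280)),"scene":(145,215,250,325)}[n]
    a,b,e,f=cl;cv2.imwrite(f"pics/{n}_zoom.png",cv2.resize(c["color"][b:f,a:e,::-1],None,fx=5,fy=5,interpolation=cv2.INTER_CUBIC))
E
```

```text
top L disc 3750 97.70572294063373 ((501.70526123046875, -169.87014770507812), 71.90599060058594)
 bar 216 [ 501.10731578 -169.139982    142.77046481] [138.18037495 142.56651902 148.79012861] ((501.14056396484375, -169.6115264892578), (47.864990234375, 14.535213470458984), 0.1836882382631302)
 ang -178.4266901808517 [ 4.10249293 14.17344244]
top S disc 1224 97.84656925802426 ((475.52471923828125, 152.5183563232422), 44.92278289794922)
 bar 212 [475.55282559 151.71140567 142.90668545] [139.56595453 142.48996674 148.29924687] ((475.439697265625, 152.32398986816406), (14.124011993408203, 49.91900634765625), 11.079916000366211)
 ang 101.0650084830912 [ 4.02826275 14.45409368]
scene L disc 4093 96.87706597943952 ((500.7029724121094, -169.80557250976562), 73.12158203125)
 bar 232 [ 503.44842043 -170.67737528  141.89204643] [137.78525522 141.61234229 148.12180187] ((500.5416259765625, -170.62583923339844), (50.114051818847656, 14.340723991394043), 1.6129918098449707)
 ang -178.15855557531762 [ 4.11982243 14.75962203]
scene S disc 840 96.60064291378751 ((475.1429443359375, 151.329345703125), 45.69274139404297)
 bar 177 [477.48495936 149.45525374 140.91665066] [135.37806536 140.98955093 147.26270203] ((475.6733093261719, 151.37721252441406), (14.372766494750977, 49.95659255981445), 10.890271186828613)
 ang 98.94449010108775 [ 3.87278599 14.57136237]
```

View pics/top_zoom.png

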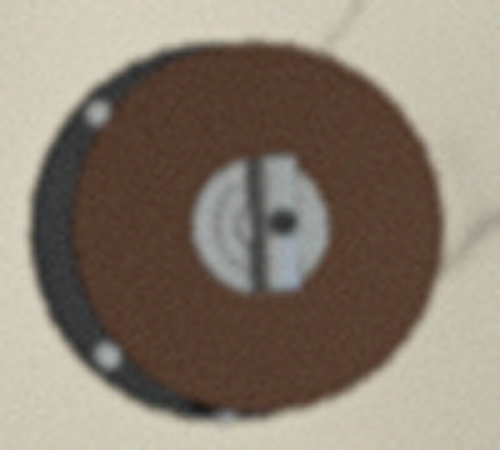

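View pics/scene_zoom.png

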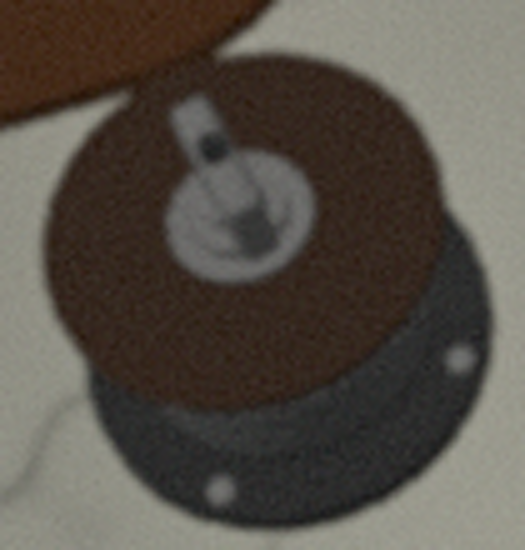

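```bash
cat >> h.py <<'E'
from scipy.spatial.transform import Rotation as R
def tool():
    from station import readout
    s=readout.observe(); q=s["eef_rot"]; M=R.from_quat([q[1],q[2],q[3],q[0]]).as_matrix(); return s,M
E
python3 - <<'E'
from h import *
s,M=tool();print(M.round(3))
print("z heading",np.degrees(np.arctan2(M[1,2],M[0,2])))
t=np.array([501.2,-170.0,200]); print("delta tool",M.T@(t-s["eef_pos"]))
print(np.degrees([np.arctan2(-170,501)]),np.degrees(s["joints"]))
E
```

```text
[[-0.938 -0.     0.346]
 [-0.346  0.002 -0.938]
 [-0.    -1.    -0.002]]
z heading -69.72958924094374
delta tool [-411.16721257   30.95021108 -241.29916489]
[-18.7431718] [-8.17683338e+01  9.10950263e+00  9.15654979e+01  7.75230679e-05
  7.94218036e+01 -1.20387421e+01]
```

Call:
play_rows(
  deltas=[
    [85,-60,0,-35,4],
    [85,-120,0,-70,8],
    [85,-180,0,-105,12],
    [85,-240,0,-140,16],
    [85,-290,0,-170,18.8],
  ],
)

```text
time_s: 0.72
eef_pos: [398.3, -295.9, 231.0]
eef_rot: [0.008, -0.008, 0.707, -0.707]
wrist_force: [0.5, 0.1, 0.4]
grip_width: 84.7
```

```bash
cat > d.py <<'E'
from h import *
import sys
s,M=tool();t=np.array([float(a) for a in sys.argv[1:4]])
print(s["time_s"],s["eef_pos"].round(1),"head",np.degrees(np.arctan2(M[1,2],M[0,2])).round(2),"delta",(M.T@(t-s["eef_pos"])).round(1),"F",s["wrist_force"].round(1),s["ft_torque"].round(2),s["grip_width"],"q6",s["joints"][5])
E
python3 d.py 501 -170 200
```

```text
0.725 [ 398.3 -295.9  231. ] head -88.65 delta [-105.7   31.  -123.5] F [0.5 0.1 0.4] [-0.03 -0.02  0.01] 84.6726143373428 q6 0.6640953268913237
```

Call:
play_rows(
  deltas=[
    [85,-45,0,-50,0],
    [85,-85,0,-98,0],
    [85,-105,15,-123,0],
    [85,-105,30,-123,0],
    [85,-105,30,-123,0],
  ],
)

```text
time_s: 1.35
eef_pos: [497.8, -171.9, 199.4]
eef_rot: [0.008, -0.01, 0.708, -0.706]
wrist_force: [-0.6, -0.5, 0.5]
grip_width: 84.6
```

```bash
python3 d.py 501 -170 112; python3 - <<'E'
from h import *
from station import read_camera
for n in("top","scene"):
    c=read_camera(n); cv2.imwrite(f"pics/{n}1.png",c["color"][:,:,::-1])
E
```

```text
1.35 [ 497.8 -171.9  199.4] head -88.53 delta [-3.5 87.3 -1.7] F [-0.6 -0.5  0.5] [0.04 0.03 0.01] 84.63041011330573 q6 0.9833915107201462
```

View pics/scene1.png

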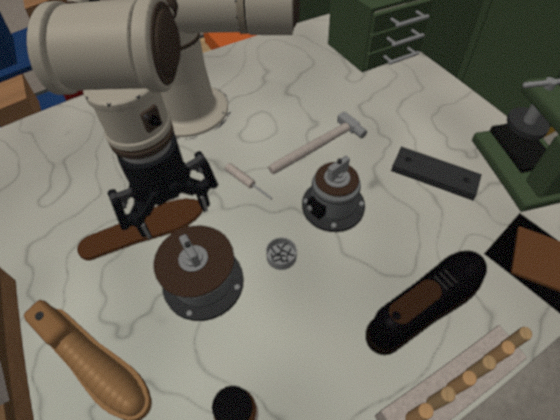

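```bash
python3 - <<'E'
from h import *
s,M=tool();print(s); c=dict(np.load("scene0.npz"));print(proj(c,s["eef_pos"]),proj(c,[501,-170,142]));print(M.round(3))
E
```

```text
{'time_s': 1.45, 'joints': array([-5.63089077e-01,  6.13778919e-02,  1.76275089e+00, -2.85518892e-04,
        1.31777517e+00,  9.83652594e-01]), 'dq': array([-0.0058685 , -0.01051282, -0.01434309,  0.00166255,  0.00039633,
        0.00031564]), 'joint_efforts': array([ 4.86425534e-01, -3.42564940e+01, -3.17865729e+01,  2.01046915e-02,
        2.41698534e-02, -4.01119250e-03]), 'eef_pos': array([ 498.69855501, -173.1177759 ,  201.29661289]), 'eef_rot': array([-0.00838417,  0.0086752 , -0.70703318,  0.70707746]), 'wrist_force': array([-0.31074109, -0.34747977, -0.27793764]), 'ft_torque': array([-0.00726202,  0.03543166, -0.02073979]), 'grip_width': 85.07581991826389}
(np.float64(177.13902850245813), np.float64(225.11842311355144)) (np.float64(187.72561818548306), np.float64(245.21522345014318))
[[-1.    -0.     0.024]
 [-0.024 -0.    -1.   ]
 [ 0.    -1.     0.   ]]
```

View pics/top1.png

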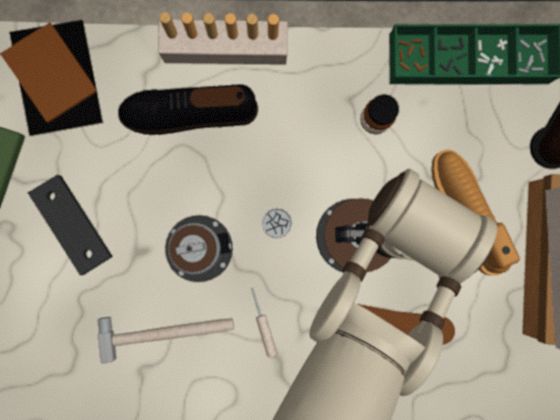

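Call:
play_rows(
  deltas=[
    [85,-2.5,0,-2.5,0],
    [85,-2.5,0,-2.5,0],
  ],
)

```text
time_s: 1.7
eef_pos: [501.9, -170.2, 202.0]
eef_rot: [-0.009, 0.008, -0.707, 0.707]
wrist_force: [-0.8, -0.4, 0.1]
grip_width: 84.8
```

```bash
python3 - <<'E'
from h import *
from station import readout,read_camera
p=[];Q=[]
for i in range(6):
    s,M=tool();p.append(s["eef_pos"]);Q.append(np.degrees(np.arctan2(M[1,2],M[0,2])));c=read_camera("scene")
p=np.array(p);print(p.round(1),np.round(Q,2));m=p.mean(0);print(m,M.T@(np.array([501,-170,112])-m),s["time_s"])
E
```

```text
[[ 501.9 -170.2  202. ]
 [ 501.8 -170.1  201.8]
 [ 501.7 -170.   201.7]
 [ 501.7 -169.9  201.6]
 [ 501.7 -169.8  201.5]
 [ 501.7 -169.7  201.4]] [-88.57 -88.56 -88.56 -88.55 -88.54 -88.54]
[ 501.7481911  -169.94168466  201.65655897] [7.62111816e-01 8.96564565e+01 2.73775594e-02] 1.95
```

Call:
play_rows(
  deltas=[
    [85,0.5,25,0,0],
    [85,0.5,50,0,0],
    [85,0.5,70,0,0],
    [85,0.5,82,0,0],
    [85,0.5,88,0,0],
  ],
)

```text
time_s: 2.62
eef_pos: [501.1, -169.6, 112.9]
eef_rot: [0.009, -0.009, 0.707, -0.707]
wrist_force: [0.2, 1.2, 0.8]
grip_width: 84.9
```

Call:
play_rows(
  deltas=[
    [85,0,0,0,0],
    [85,0,0,0,0],
  ],
)

```text
time_s: 2.88
eef_pos: [501.8, -169.9, 114.2]
eef_rot: [-0.01, 0.009, -0.707, 0.707]
wrist_force: [0.0, 0.0, 0.5]
grip_width: 85.0
```

```bash
python3 d.py 501 -170 112; python3 - <<'E'
from h import *
from station import read_camera
c=read_camera("scene"); cv2.imwrite("pics/s2.png",cv2.resize(c["color"][130:330,60:320,::-1],None,fx=3,fy=3))
E
```

```text
2.875 [ 501.8 -169.9  114.2] head -88.53 delta [0.8 2.2 0. ] F [0.  0.  0.5] [-0.02  0.06 -0.  ] 85.04855446214255 q6 0.9901860699256764
```

View pics/s2.png

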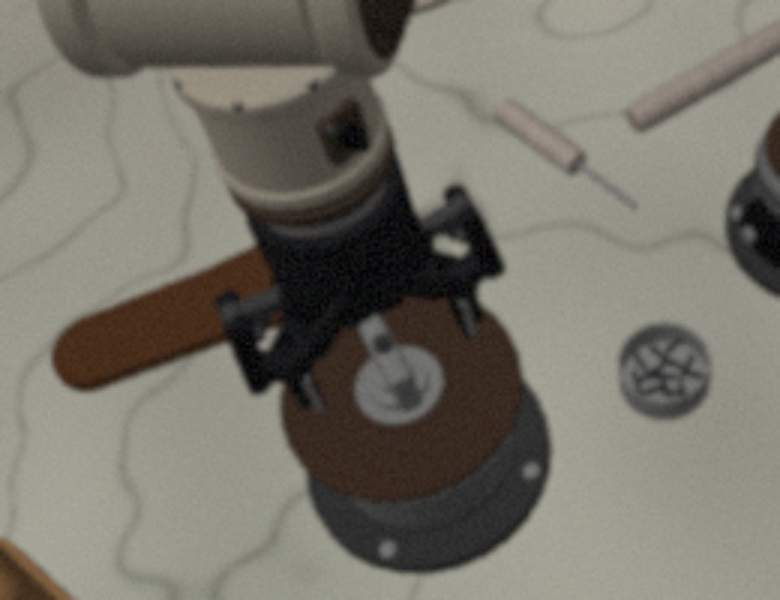

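The fingers straddle the bar, with tips near (315,400) and (470,325) in the zoomed picture. Closing now.

Call:
play_rows(
  deltas=[
    [40,0,1,0,0],
    [20,0,1,0,0],
    [18,0,1,0,0],
    [18,0,1,0,0],
    [18,0,1,0,0],
  ],
)

```text
time_s: 3.55
eef_pos: [501.2, -169.6, 112.3]
eef_rot: [-0.009, 0.009, -0.707, 0.707]
wrist_force: [-0.4, -0.2, -0.2]
grip_width: 17.8
```

Call:
play_rows(
  deltas=[
    [12,0,0,0,0],
    [8,0,0,0,0],
    [8,0,0,0,0],
    [8,0,0,0,0],
  ],
)

```text
time_s: 4.05
eef_pos: [501.3, -170.9, 112.6]
eef_rot: [-0.009, 0.009, -0.706, 0.708]
wrist_force: [-1.0, -5.1, 0.3]
grip_width: 13.0
```

```bash
python3 d.py 501 -170 112
```

```text
4.05 [ 501.3 -170.9  112.6] head -88.51 delta [ 0.2  0.6 -0.9] F [-1.  -5.1  0.3] [-0.64  0.13  0.18] 13.010862668498442 q6 0.9898968657677306
```

Call:
play_rows(
  deltas=[
    [0,0,0,0.8,0],
    [0,0,0,0.8,4],
    [0,0,0,0.8,10],
    [0,0,0,0.8,15],
    [0,0,0,0.8,20],
  ],
)

```text
time_s: 4.68
eef_pos: [501.3, -171.3, 112.6]
eef_rot: [0.115, -0.115, -0.697, 0.698]
wrist_force: [-1.7, -4.8, 0.8]
grip_width: 13.2
```

```bash
python3 d.py 501 -170.5 112
```

```text
4.675 [ 501.3 -171.3  112.6] head -108.67 delta [ 0.5  0.6 -0.7] F [-1.7 -4.8  0.8] [-0.62  0.13  0.17] 13.1711228359754 q6 1.3405991642513235
```

Call:
play_rows(
  deltas=[
    [0,0,0,0,6],
    [0,0,0,0,12],
    [0,0,0,0,18],
    [0,0,0,0,24],
    [0,0,0,0,29],
  ],
)

```text
time_s: 5.3
eef_pos: [501.0, -171.9, 112.6]
eef_rot: [0.286, -0.286, -0.646, 0.648]
wrist_force: [-3.6, -7.1, 0.4]
grip_width: 13.1
```

Call:
play_rows(
  deltas=[
    [0,0,0,0,6],
    [0,0,0,0,11.5],
    [0,0,0,0,11.5],
    [0,0,0,0,11.5],
  ],
)

```text
time_s: 5.8
eef_pos: [500.8, -172.0, 112.6]
eef_rot: [0.348, -0.349, -0.614, 0.616]
wrist_force: [-4.5, -7.4, 1.5]
grip_width: 12.9
```

```bash
python3 d.py 501 -170.5 112
```

```text
5.8 [ 500.8 -172.   112.6] head -149.06 delta [ 1.2  0.6 -1. ] F [-4.5 -7.4  1.5] [-1.14  0.44 -0.18] 12.8538853898947 q6 2.045240408601861
```

Call:
play_rows(
  deltas=[
    [16,0,0,0,0],
    [20,0,0,0,0],
    [30,0,0,0,0],
    [50,0,0,0,0],
    [50,0,0,0,0],
  ],
)

```text
time_s: 6.42
eef_pos: [501.3, -170.3, 112.3]
eef_rot: [-0.348, 0.348, 0.615, -0.615]
wrist_force: [0.5, -0.3, -0.7]
grip_width: 50.1
```

Call:
play_rows(
  deltas=[
    [50,0,-15,0,0],
    [50,0,-40,0,0],
    [50,0,-80,0,0],
    [50,0,-120,0,0],
    [50,0,-120,0,0],
  ],
)

```text
time_s: 7.05
eef_pos: [503.5, -171.7, 237.7]
eef_rot: [0.345, -0.352, -0.615, 0.615]
wrist_force: [0.9, 0.0, -0.2]
grip_width: 49.8
```

```bash
python3 d.py 501 -170.5 112; cat > m.py <<'E'
from h import *
from station import read_camera
import sys
t=sys.argv[1]
for n,bx in(("top",{"L":(310,190,410,280),"S":(155,205,240,290)}),("scene",{"L":(145,215,250,325),"S":(295,145,375,235)})):
    c=read_camera(n);cv2.imwrite(f"pics/{n}{t}.png",c["color"][:,:,::-1]);W=world(c)
    for k,(a,b,e,f) in bx.items():
        P=W[b:f,a:e].reshape(-1,3)
        bt=P[(P[:,2]>134)&(P[:,2]<155)&(np.hypot(*(P[:,:2]-([501,-170] if k=="L" else [475.5,152])).T)<32)]
        if len(bt)>9:
            w,V=np.linalg.eigh(np.cov(bt[:,:2].T));print(n,k,len(bt)," ang",np.degrees(np.arctan2(V[1,1],V[0,1])),np.sqrt(w),cv2.minAreaRect(bt[:,:2].astype(np.float32)))
E
python3 m.py 3
```

```text
7.05 [ 503.5 -171.7  237.7] head -149.02 delta [  3.4 125.7   2. ] F [ 0.9  0.  -0.2] [ 0.07 -0.    0.06] 49.84371110660937 q6 2.044827550670657
top L 102  ang 133.63524911027542 [3.90960042 7.96146935] ((496.8393859863281, -162.25607299804688), (13.938542366027832, 31.78618812561035), 31.233423233032227)
top S 216  ang 100.9952187918158 [ 4.05330066 14.37584542] ((475.45086669921875, 152.00765991210938), (13.937230110168457, 49.52817916870117), 10.977147102355957)
scene L 262  ang 120.02700776547714 [ 3.91681027 14.14683552] ((500.7872619628906, -170.79541015625), (14.166383743286133, 49.383758544921875), 30.883079528808594)
scene S 177  ang 98.98147172332176 [ 3.95073847 14.74236553] ((475.2663879394531, 151.42173767089844), (14.228837966918945, 50.354705810546875), 11.02154541015625)
```

View pics/scene3.png

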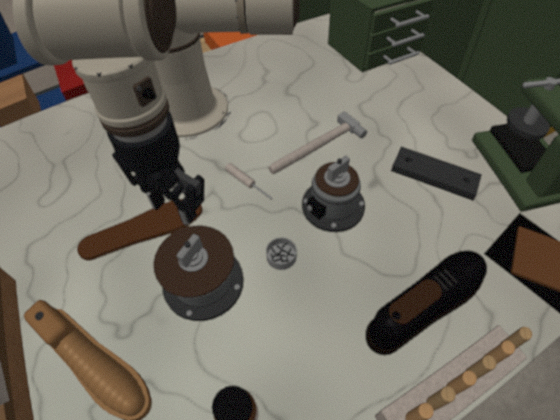

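The scene view shows the large bar at (190,250), now turned and clear of the gripper. It turned about 60.7° clockwise by the rectangle fit and 61.8° by PCA. The small knob is unchanged.

```bash
python3 -c "
from station import workorder;print(workorder.sign_off())"
```

```text
the job is handed in; nothing more can be done
None
```

I slackened the large head's knob by turning it about 60° clockwise, let go of it and handed the job in at about 7 s of the 34 s allowed.

- **Large knob:** the scene camera puts the turn at 60.7° by a rectangle fit and 61.8° by a principal-axis fit. The arm's own record gives 60.5°. The final top view of this knob was partly blocked by the arm: it caught only part of the bar and gave unreliable angles, so I did not use it.
- **Small knob:** both cameras show it within about 0.2° of where it started.
- **Forces and clearance:** the most I read at the wrist was about 9 N. The gripper ended about 90 mm above the knob, with the wrist force reading about zero.

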